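# Refit the signal lamp on the assembly fixture

### The job

Get the fixture's signal lamp back in service: first take the dust cap out of the lamp socket and stand it, knob up, on a free bit of bench well away from the socket. Then take the signal lamp out of its slanted cradle and stand it upright in the socket, fully home with its shoulder on the socket's rim; lower it in, do not let it drop. Leave the sensor head, screwdriver and wrench where they are.

Things in the scene. Friction and masses are not known exactly. Their poses are not given: they have to be found in the camera images.
- lamp: signal lamp, round column 165 mm long, loose, 0.3 kg, leaning 28 degrees from vertical in the cradle, top up. Origin: centre of the foot's underside; z along the column to its top. Metal foot 41 mm diameter, z 0 to 40 mm (5 mm chamfer below); body 56 mm diameter, black band then white, z 40 to 118 mm; black top 46 mm diameter, z 118 to 165 mm (grip here, clear of the cradle)
- socket: beige lamp socket, fixed: base plate 120 x 120 x 12 mm with a round upright column 72 mm diameter, 70 mm high, open at the top with a round bore 47 mm diameter, 45 mm deep. Origin: centre of the underside; z up
- socket_mouth (a point): centre of the socket's bore at the height of its rim, 70 mm above the bench; z up. The lamp's foot goes in 40 mm until the 56 mm body rests on the rim
- cap: black dust cap, loose, about 60 g, starting in the socket's mouth. Origin: centre of the underside; z up. Plug 40 mm diameter from z 0 to 15 mm (in the bore at the start), flange 68 mm diameter from z 15 to 23 mm, round knob 28 mm diameter from z 23 to 56 mm. It stands on its plug when put on the bench
- cap_knob (a point): on the dust cap's axis, 42 mm above its underside, a good height to grip the knob
- cradle: beige slanted cradle, fixed: base plate 150 (x) x 100 (y) x 12 mm with an inclined trough, up to 140 mm high, open above, that holds the lower 106 mm of the lamp. Origin: centre of the underside; the lamp's foot starts 35 mm along +x and 45 mm up, and the lamp leans towards -x of this frame
- sensor: spare sensor head, black block 60 x 50 x 38 mm, loose; leave alone. Origin: centre of the underside
- driver: screwdriver 190 mm long, lying, loose; leave alone. Its x axis runs along it
- wrench: wrench 170 mm long, lying flat, loose; leave alone. Its x axis runs along it
- clip_tray: beige tray 120 x 90 x 20 mm with small black clips, fixed. Origin: centre of the underside
- bin: grey open bin 150 x 100 x 60 mm with steel pins, fixed. Origin: centre of the underside
Not all that is in view belongs to the job. What is shaped like the cap but blue or turquoise is not meant.

How it is judged:
By the outcome, as a careful person would: the job done as asked, in the order asked, and still so for the second after the job is handed in, with the robot touching nothing.
It also fails if it takes over 64 s, if anything falls off the work surface, if the arm or the gripper's body presses on something with over 40 N, if the wrist force passes 120 N, or if a joint passes its speed limit or range.

### The arm

A 7-joint arm with a two-finger parallel gripper is mounted at the origin on the work surface. World frame = base frame: x ahead of the robot, y to its left, z up, the work surface at z = 0. Lengths are in mm, angles in degrees, forces in N, time in s.
With the tool pointing down it reaches from about 400 to 850 mm from the base axis. Payload 4.5 kg.
Tool frame: the origin (TCP) lies on the front face of the gripper's body, between the roots of the fingers; the fingertips stand 64 mm ahead of it and the grasp point (between the pads) lies 45 mm ahead of it; z points along the fingers, y is the line along which they close (so a half turn about z gives the same grasp; the last joint's range is limited). The gripper opens to 88 mm and grips with 3 to 60 N. Pads are 18 mm wide; open, the fingers measure 123 mm over their backs; the gripper's body (75 mm by 187 mm) begins 45 mm behind the grasp point.
Start: joints at [77.739, 39.483, -11.15, 89.685, 9.013, 51.709, -12.324], TCP at [153.321, -605.921, 302.743] pointing down, gripper open.
Joint ranges: [-172.22, 172.22], [-26.19, 119.32], [-84.43, 86.54], [7.71, 146.69], [-57.33, 237.33], [2.42, 119.75], [-152.13, 152.13]. Speed limits (degrees/s): [147.25, 147.25, 180, 180, 180, 180, 180].

### API

Orientations are given as a 3x3 rotation matrix whose columns are the frame's x, y, z axes.
In Python, from bench import monitor, imaging, order gives the robot as it stands. The module is installed in compiled form; this text tells all that it offers.
- The arm moves only by the tool move_arm, never from a script. Its argument "steps" is a list of rows, each a list of 7 numbers: the opening, from 0 (shut) to 1 (fully open), then the shift along the world's x, y, z in mm, then the turn, a rotation vector about the world's x, y, z in degrees. In form: [[hand, dx, dy, dz, rx, ry, rz], ...]. A call has exactly 8 rows; each row shifts and turns the commanded pose from where the row before left it; what a row does not reach is not made up. A row lasts 1/12 s, in which the tool goes at most 41.7 mm and 7.16 degrees, less where a joint would pass 70% of its speed; a pose out of reach is approached as far as the arm can. A call is refused whole if a number of a shift passes 41.7 or a number of a turn 7.16, either way. A call with a gripper value outside its range is refused whole. The fingers move at their own pace and stop on an object; "squeeze" is the grip in N (left out, the last holds). Time passes only in rows, so rows that do not move let the fingers close, or fill a call up. It gives the time, the measured TCP pose, the force, the opening and the grip force at its end, in the units of the state.
- monitor.sense(): the state, without advancing time (a new reading comes with each control period).
- imaging.snapshot(name): name is "side" or "top"; returns a dict with "color" (480x640x3 uint8, blue, green, red), "vfov" (degrees; the focal length in pixels is half the picture's height over the tangent of half this angle, whatever the lens; pixels are square), "cx", "cy" (the principal point, pixels), "k1" (the pictures are not rectified: a ray, as slopes to the right and down, at radius r is drawn at 1 + k1 r^2 times it, then the intrinsics apply), "world_from_camera" (4x4, takes a point from camera to world coordinates). Camera axes: x right, y up, looking along -z (the intrinsics and any distortion apply to the point x, -y, -z); pixel columns grow to the right and rows downward; lengths in mm; the calibration is good to about 2 mm. A picture is of the moment at which its call begins. There is no depth.
- order.close_job(): hands the job in; it is judged then, once.
The state is a dict: "t": time; "qpos": joint angles; "dq": joint speeds; "effort": joint torques, N m; "ee_pos": TCP position; "tcp_rot": TCP orientation; "contact_force": force on the tool from outside, world axes, zero at the start; "moment": the same for the moment, N m; "finger_gap": finger opening in mm; "grip_force": force on a finger pad.
Only numpy, scipy, OpenCV 4.12 (cv2) and the standard library are available. Lean on these libraries where they do the work, as an engineer would, in place of code of your own. Each camera call takes 0.05 s, during which the arm holds its last target. There are 200 camera calls.

## Working session

There is one attempt and no reset: what is moved stays moved. The work goes in short steps, Python scripts to look and compute and a tool call to move; the robot and the scene stay as the last step left them, time stands still between calls to the robot, and variables do not carry over. Pictures are saved under pics/ and viewed, at most 10 in all, crops included, and the job is handed in when it is done.

Besides the shell and the picture viewer there is one more tool, called as name(argument=value, ...), one argument or row to a line, values as JSON. move_arm: Moves the arm, as the interface text tells. Its arguments: {"type":"object","properties":{"steps":{"type":"array"},"squeeze":{"type":"number"}},"required":["steps"]}

```bash
mkdir -p pics; cat > h.py <<'E'
import numpy as np, cv2
from bench import monitor, imaging, order
def snap(n):
    s=imaging.snapshot(n); return s
def K(s):
    h,w=s["color"].shape[:2]; f=h/2/np.tan(np.radians(s["vfov"])/2)
    return np.array([[f,0,s["cx"]],[0,f,s["cy"]],[0,0,1]]), np.array([s["k1"],0,0,0,0.])
def ray(s,uv):
    k,d=K(s); p=cv2.undistortPoints(np.array([[uv]],float),k,d)[0,0]
    T=np.array(s["world_from_camera"]); v=T[:3,:3]@[p[0],-p[1],-1]; return T[:3,3],v/np.linalg.norm(v)
def onz(s,uv,z):
    o,v=ray(s,uv); return o+v*(z-o[2])/v[2]
def proj(s,P):
    k,d=K(s); T=np.array(s["world_from_camera"]); c=(np.atleast_2d(P)-T[:3,3])@T[:3,:3]; c=c*[1,-1,-1]
    return cv2.projectPoints(c.reshape(-1,1,3),np.zeros(3),np.zeros(3),k,d)[0][:,0]
def tri(s1,u1,s2,u2):
    o1,v1=ray(s1,u1);o2,v2=ray(s2,u2)
    a=np.linalg.lstsq(np.c_[v1,-v2],o2-o1,rcond=None)[0]
    p,q=o1+a[0]*v1,o2+a[1]*v2; return (p+q)/2,np.linalg.norm(p-q)
E
python3 - <<'E'
from h import *
import pickle
S={n:snap(n) for n in("top","side")}
pickle.dump(S,open("s0.pkl","wb"))
for n,s in S.items():
    cv2.imwrite(f"pics/{n}0.png",s["color"]); print(n,s["vfov"],s["cx"],s["cy"],s["k1"],np.round(s["world_from_camera"],2).tolist())
m=monitor.sense(); print({k:np.round(v,2).tolist() for k,v in m.items()})
E
```

```text
top 55.65090554913921 322.2164733550733 242.53838544389075 -0.06740972744239371 [[-0.01, 0.98, -0.2, 362.07], [-1.0, -0.01, -0.01, -9.95], [-0.02, 0.2, 0.98, 1181.99], [0.0, 0.0, 0.0, 1.0]]
side 54.93584277511475 320.94401926033044 241.02845216807137 0.01592068989427991 [[-0.96, 0.2, -0.2, 378.8], [-0.28, -0.67, 0.68, 677.61], [0.01, 0.71, 0.7, 783.07], [0.0, 0.0, 0.0, 1.0]]
{'t': 0.1, 'qpos': [77.74, 39.53, -11.14, 89.74, 9.01, 51.71, -12.32], 'dq': [0.01, -0.06, -0.03, -0.2, 0.1, -0.02, -0.0], 'effort': [-0.0, -52.85, -1.27, -15.38, -0.05, 0.0, 0.0], 'ee_pos': [153.12, -605.48, 302.01], 'tcp_rot': [[0.97, 0.25, -0.0], [0.25, -0.97, 0.0], [-0.0, -0.0, -1.0]], 'contact_force': [0.01, -0.53, 0.26], 'moment': [-0.01, 0.02, 0.01], 'grip_force': 0.0, 'finger_gap': 88.07}
```

View pics/top0.png

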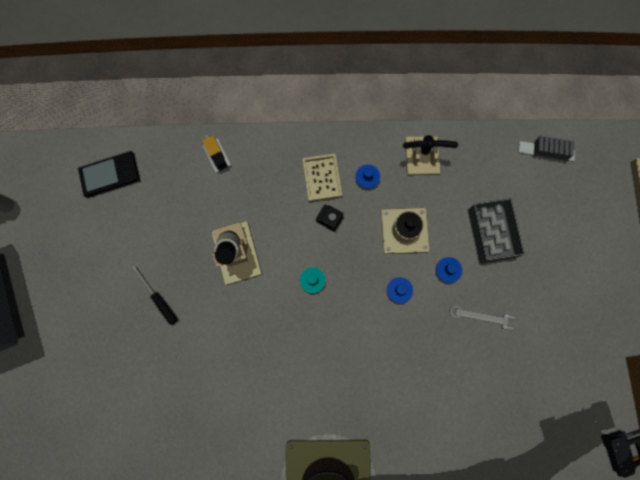

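View pics/side0.png

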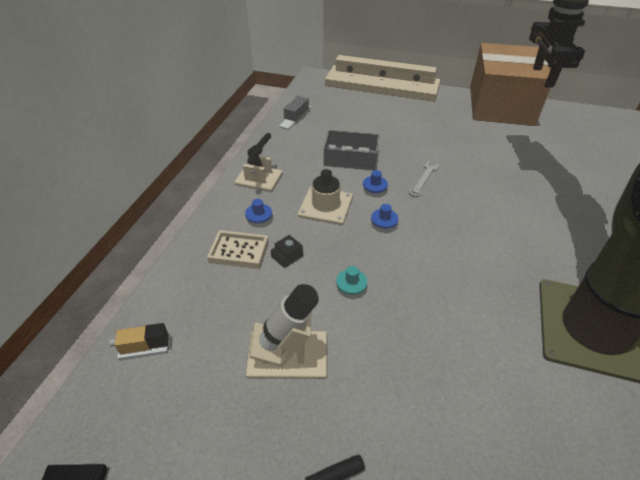

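Top view: black cap in the beige socket at (408,226); the lamp in its cradle at (228,248). Lookalikes are the blue caps at (368,177), (400,290) and (449,270) and the turquoise one at (313,281). The black one in the socket fits the description. I'll confirm with an enlarged crop and add measurements.

```bash
python3 - <<'E'
from h import *
import pickle
S=pickle.load(open("s0.pkl","rb"))
t,s=S["top"]["color"],S["side"]["color"]
r=lambda im,x,y,w,h:cv2.resize(im[y:y+h,x:x+w],(400,300),interpolation=cv2.INTER_CUBIC)
v=np.vstack([np.hstack([r(t,368,196,80,60),r(s,285,160,80,60)]),np.hstack([r(t,192,220,80,60),r(s,235,280,120,90)])])
cv2.imwrite("pics/crop0.png",np.clip(v.astype(float)*1.6,0,255).astype(np.uint8))
# beige plate masks
for n,im,boxes in(("top",t,[(370,200,70,60),(200,215,70,75)]),):
  for x,y,w,h in boxes:
    hsv=cv2.cvtColor(im[y:y+h,x:x+w],cv2.COLOR_BGR2HSV); m=((hsv[...,1]>50)&(hsv[...,0]<35)&(hsv[...,2]>100)).astype(np.uint8)
    c=max(cv2.findContours(m,0,2)[0],key=cv2.contourArea)
    hull=cv2.convexHull(c); R=cv2.minAreaRect(hull); b=cv2.boxPoints(R)+[x,y]
    P=np.array([onz(S[n],q,12) for q in b]); print(np.round(b,1).tolist(),np.round(P[:,:2],1).tolist(),P.mean(0).round(1),np.linalg.norm(np.diff(P,axis=0),axis=1).round(1))
E
```

```text
[[380.5, 209.2], [426.3, 206.4], [429.1, 250.9], [383.2, 253.8]] [[686.7, -148.3], [692.9, -271.1], [572.1, -271.5], [566.2, -151.2]] [ 629.5 -210.5   12. ] [123.  120.9 120.5]
[[210.1, 229.3], [246.6, 219.4], [261.4, 273.8], [224.9, 283.7]] [[638.5, 306.0], [664.2, 208.8], [517.7, 166.7], [492.8, 261.6]] [578.3 235.8  12. ] [100.6 152.4  98.1]
```

View pics/crop0.png

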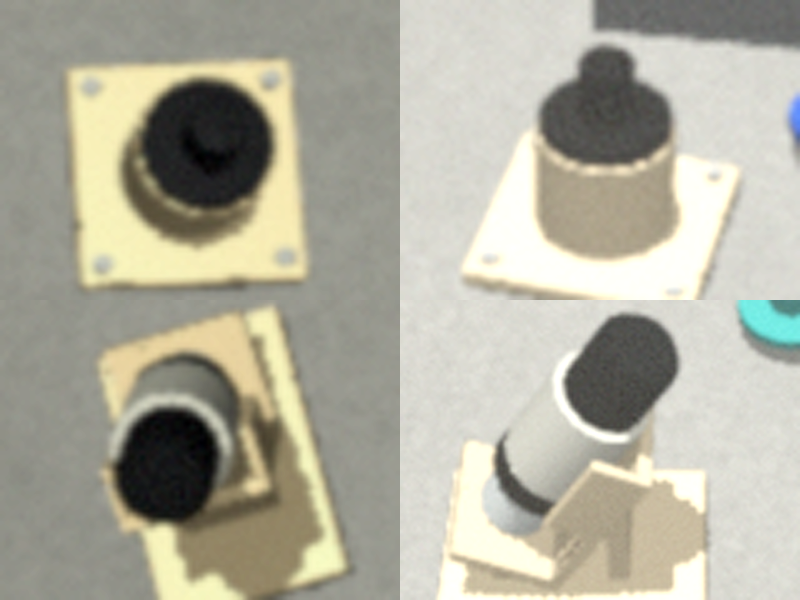

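The crop confirms it: the black cap sits in the socket (flange at top ~(409,225), side ~(326,184)). The lamp leans in its cradle with its black top at top ~(225,254), side ~(302,301).

```bash
cat >> h.py <<'E'
def dark(s,box,vmax=40,cmax=None):
    x,y,w,h=box; im=s["color"][y:y+h,x:x+w]; m=(im.max(2)<vmax).astype(np.uint8)
    n,l,st,c=cv2.connectedComponentsWithStats(m); i=1+np.argmax(st[1:,4]); 
    cc=max(cv2.findContours((l==i).astype(np.uint8),0,2)[0],key=cv2.contourArea)
    M=cv2.moments(cc); return np.array([M["m10"]/M["m00"]+x,M["m01"]/M["m00"]+y]),st[i],cc+[x,y]
E
python3 - <<'E'
from h import *
import pickle
S=pickle.load(open("s0.pkl","rb")); T,D=S["top"],S["side"]
c,st,cc=dark(T,(385,205,45,40)); print("cap top",c,st,cv2.fitEllipse(cc),onz(T,c,77).round(1))
d,st,cc=dark(D,(305,163,42,36)); print("cap side",d,st)
d=(326.2,184.4); print("tri flange",tri(T,c,D,d), onz(D,d,78).round(1), "knobtop",onz(D,(326.2,172.8),111).round(1))
a,st,cc=dark(T,(205,235,40,35)); print("lamp top",a,st)
b,st2,cc2=dark(D,(275,280,50,50)); print("lamp side",b,st2)
P,e=tri(T,a,D,b); print("lamp black centre",P.round(1),e)
y=np.arctan2(42.1,146.5); u=np.array([np.cos(y),np.sin(y),0]); C=np.array([578.3,235.8,0])
f=C+35*u+[0,0,45]; ax=-np.sin(np.radians(28))*u+[0,0,np.cos(np.radians(28))]
print("yaw",np.degrees(y),"pred",(f+141.5*ax).round(1),"ax",ax.round(3))
for nm,q in(("cap",np.array([[629.5,-210.5,78],[629.5,-210.5,111]])),("lamp",np.array([f,f+118*ax,f+141.5*ax,f+165*ax]))):
  print(nm,proj(T,q).round(1).tolist(),proj(D,q).round(1).tolist())
# clean plate corners of socket in top: sock hull; side view plates
for x,y0,w,h in[(295,180,65,45),(240,318,95,65)]:
    hsv=cv2.cvtColor(D["color"][y0:y0+h,x:x+w],cv2.COLOR_BGR2HSV); m=((hsv[...,1]>40)&(hsv[...,0]<35)&(hsv[...,2]>60)).astype(np.uint8)
    k=max(cv2.findContours(m,0,2)[0],key=cv2.contourArea); hu=cv2.approxPolyDP(cv2.convexHull(k),3,True)[:,0]+[x,y0]
    print([(p.tolist(),onz(D,p,12)[:2].round(0).tolist()) for p in hu])
E
```

```text
cap top [408.84975462 224.60400151] [ 12   8  25  25 477] ((408.818115234375, 224.6091766357422), (23.62799072265625, 24.027164459228516), 129.89926147460938) [ 627.9 -210.1   77. ]Traceback (most recent call last):
  File "<stdin>", line 5, in <module>
  File "h.py", line 22, in dark
    n,l,st,c=cv2.connectedComponentsWithStats(m); i=1+np.argmax(st[1:,4]);
                                                      ~~~~~~~~~^^^^^^^^^^
    return _wrapfunc(a, 'argmax', axis=axis, out=out, **kwds)
    return bound(*args, **kwds)
ValueError: attempt to get argmax of an empty sequence
```

```bash
python3 - <<'E'
from h import *
import pickle
S=pickle.load(open("s0.pkl","rb")); T,D=S["top"],S["side"]
d=(326.2,184.4); c=(408.85,224.6); print("tri flange",tri(T,c,D,d), onz(D,d,78).round(1), "knobtop",onz(D,(326.2,172.8),111).round(1))
print("vals",D["color"][184,326],D["color"][301,302])
a,st,cc=dark(T,(205,235,40,35)); print("lamp top",a,st)
b,st2,cc2=dark(D,(275,280,50,50),60); print("lamp side",b,st2)
P,e=tri(T,a,D,b); print("lamp black centre",P.round(1),e)
y=np.arctan2(42.1,146.5); u=np.array([np.cos(y),np.sin(y),0]); C=np.array([578.3,235.8,0])
f=C+35*u+[0,0,45]; ax=-np.sin(np.radians(28))*u+[0,0,np.cos(np.radians(28))]
print("yaw",np.degrees(y),"pred",(f+141.5*ax).round(1),"ax",ax.round(3))
for nm,q in(("cap",np.array([[629.5,-210.5,78],[629.5,-210.5,111]])),("lamp",np.array([f,f+118*ax,f+141.5*ax,f+165*ax]))):
  print(nm,proj(T,q).round(1).tolist(),proj(D,q).round(1).tolist())
for x,y0,w,h in[(295,180,65,45),(240,318,95,65)]:
    hsv=cv2.cvtColor(D["color"][y0:y0+h,x:x+w],cv2.COLOR_BGR2HSV); m=((hsv[...,1]>40)&(hsv[...,0]<35)&(hsv[...,2]>60)).astype(np.uint8)
    k=max(cv2.findContours(m,0,2)[0],key=cv2.contourArea); hu=cv2.approxPolyDP(cv2.convexHull(k),3,True)[:,0]+[x,y0]
    print([(p.tolist(),onz(D,p,12)[:2].round(0).tolist()) for p in hu])
E
```

```text
tri flange (array([ 627.2271737 , -211.28380067,   71.07590169]), np.float64(4.102053319108166)) [ 622.7 -202.3   78. ] knobtop [ 624.  -205.1  111. ]
vals [42 45 47] [49 53 51]
lamp top [225.22427984 252.75205761] [ 10   7  21  22 355]
lamp side [301.04121129 301.38957195] [ 10   5  33  34 777]
lamp black centre [545.2 226.9 167.1] 2.4178620740651273
yaw 16.03316984791349 pred [548.1 227.1 169.9] ax [-0.451 -0.13   0.883]
cap [[409.0, 223.9], [411.4, 220.6]] [[324.5, 182.0], [324.6, 171.1]]
lamp [[229.6, 236.1], [225.8, 248.9], [224.9, 251.8], [224.0, 254.8]] [[264.8, 341.2], [292.5, 307.3], [298.6, 299.8], [305.0, 292.0]]
[([352, 195], [568.0, -261.0]), ([342, 223], [565.0, -147.0]), ([298, 215], [679.0, -144.0]), ([313, 186], [678.0, -268.0]), ([339, 186], [610.0, -288.0])]
[([325, 332], [516.0, 172.0]), ([325, 377], [489.0, 266.0]), ([247, 377], [625.0, 307.0]), ([255, 323], [657.0, 192.0]), ([309, 318], [557.0, 149.0])]
```

move_arm(
  steps=[
    [1,15,12,0,0,0,0],
    [1,30,24,0,0,0,0],
    [1,30,24,0,0,0,0],
    [1,30,24,0,0,0,0],
    [1,30,24,0,0,0,0],
    [1,30,24,0,0,0,0],
    [1,30,24,0,0,0,0],
    [1,30,24,0,0,0,0],
  ],
  squeeze=20,
)

```text
t: 0.77
ee_pos: [379.3, -424.4, 302.4]
tcp_rot: [[0.969, 0.245, -0.001], [0.245, -0.969, 0.001], [-0.001, -0.001, -1.0]]
contact_force: [1.0, -0.3, 0.0]
finger_gap: 87.9
grip_force: 0.0
```

move_arm(
  steps=[
    [1,27,24,-10,0,0,0],
    [1,27,24,-10,0,0,0],
    [1,27,24,-10,0,0,0],
    [1,27,24,-10,0,0,0],
    [1,27,24,-10,0,0,0],
    [1,27,24,-10,0,0,0],
    [1,27,24,-10,0,0,0],
    [1,27,24,-10,0,0,0],
  ],
)

```text
t: 1.43
ee_pos: [595.2, -232.4, 221.8]
tcp_rot: [[0.969, 0.245, -0.001], [0.245, -0.969, 0.0], [-0.001, -0.0, -1.0]]
contact_force: [-0.9, -0.7, 0.1]
finger_gap: 88.1
grip_force: 0.0
```

move_arm(
  steps=[
    [1,20,18,0,0,0,0],
    [1,12,8,0,0,0,0],
    [1,0,0,-5,0,0,0],
    [1,0,0,0,0,0,0],
    [1,0,0,0,0,0,0],
    [1,0,0,0,0,0,0],
    [1,0,0,0,0,0,0],
    [1,0,0,0,0,0,0],
  ],
)

```text
t: 2.1
ee_pos: [625.6, -209.2, 218.0]
tcp_rot: [[0.97, 0.243, -0.0], [0.243, -0.97, -0.001], [-0.0, 0.001, -1.0]]
contact_force: [-0.5, 0.4, -0.7]
finger_gap: 88.4
grip_force: 0.0
```

```bash
python3 - <<'E'
from h import *
import pickle
S={n:snap(n) for n in("top","side")}
pickle.dump(S,open("s1.pkl","wb"))
m=monitor.sense(); print(m["ee_pos"],m["qpos"])
p=np.array(m["ee_pos"]); R=np.array(m["tcp_rot"])
tips=np.array([p+R@[0,sg*44,64] for sg in(-1,1)])
r=lambda s:cv2.resize(s["color"][140:240,285:375] if s is S["side"] else s["color"][180:280,360:450],(400,444),interpolation=cv2.INTER_CUBIC)
print(proj(S["top"],tips),proj(S["side"],tips))
cv2.imwrite("pics/c1.png",np.clip(np.hstack([r(S["top"]),r(S["side"])])*1.6,0,255).astype(np.uint8))
E
```

```text
[ 625.98394268 -208.60291536  218.01394394] [ 17.47592611  47.69610327  -5.82732827  87.66164149   6.12252091
  44.93871644 -66.65534864]
[[395.76651053 222.32129019]
 [431.79261878 212.90048876]] [[325.38106228 167.97770265]
 [326.65765419 146.68390015]]
```

View pics/c1.png

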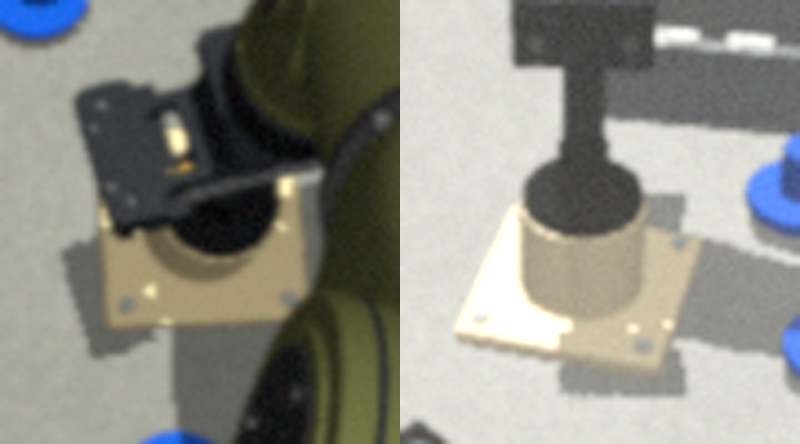

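The view shows the finger (side ~(327,165)) in line with the knob and the cap (326,184), to within a couple of mm. I'll descend and grip.

move_arm(
  steps=[
    [1,0,0,-20,0,0,0],
    [1,0,0,-20,0,0,0],
    [1,0,0,-17,0,0,0],
    [1,0,0,-10,0,0,0],
    [1,0,0,-4,0,0,0],
    [1,0,0,0,0,0,0],
    [0,0,0,0,0,0,0],
    [0,0,0,0,0,0,0],
  ],
  squeeze=20,
)

```text
t: 2.87
ee_pos: [627.0, -208.2, 147.9]
tcp_rot: [[0.969, 0.245, 0.002], [0.245, -0.969, -0.001], [0.002, 0.001, -1.0]]
contact_force: [-0.2, 0.1, 0.2]
finger_gap: 76.6
grip_force: 0.0
```

move_arm(
  steps=[
    [0,0,0,0,0,0,0],
    [0,0,0,0,0,0,0],
    [0,0,0,0,0,0,0],
    [0,0,0,0,0,0,0],
    [0,0,0,0,0,0,0],
    [0,0,0,0,0,0,0],
    [0,0,0,0,0,0,0],
    [0,0,0,0,0,0,0],
  ],
)

```text
t: 3.53
ee_pos: [626.5, -208.7, 146.9]
tcp_rot: [[0.97, 0.245, 0.001], [0.245, -0.97, -0.001], [0.0, 0.001, -1.0]]
contact_force: [0.1, -1.2, -0.1]
finger_gap: 27.7
grip_force: 20.0
```

move_arm(
  steps=[
    [0,0,0,5,0,0,0],
    [0,0,0,10,0,0,0],
    [0,0,0,15,0,0,0],
    [0,0,0,20,0,0,0],
    [0,0,0,20,0,0,0],
    [0,0,0,10,0,0,0],
    [0,-10,8,0,0,0,0],
    [0,-20,16,0,0,0,0],
  ],
)

```text
t: 4.2
ee_pos: [598.1, -185.6, 228.2]
tcp_rot: [[0.97, 0.243, 0.005], [0.243, -0.97, -0.002], [0.005, 0.003, -1.0]]
contact_force: [-0.0, 0.3, -0.8]
finger_gap: 27.1
grip_force: 20.0
```

move_arm(
  steps=[
    [0,-25,20,0,0,0,0],
    [0,-25,20,0,0,0,0],
    [0,-25,20,0,0,0,0],
    [0,-25,20,0,0,0,0],
    [0,-20,16,0,0,0,0],
    [0,-10,8,0,0,0,0],
    [0,0,0,0,0,0,0],
    [0,0,0,0,0,0,0],
  ],
)

```text
t: 4.87
ee_pos: [466.7, -79.6, 227.2]
tcp_rot: [[0.969, 0.246, 0.001], [0.246, -0.969, -0.0], [0.001, 0.0, -1.0]]
contact_force: [0.3, -0.9, -0.7]
finger_gap: 27.5
grip_force: 20.0
```

```bash
python3 - <<'E'
from h import *
import pickle
S={n:snap(n) for n in("top","side")}
pickle.dump(S,open("s2.pkl","wb"))
m=monitor.sense(); print(m["ee_pos"],m["finger_gap"])
cv2.imwrite("pics/c2.png",np.clip(np.hstack([cv2.resize(S["top"]["color"][160:360,280:480],(400,400)),cv2.resize(S["side"]["color"][100:300,240:440],(400,400))])*1.6,0,255).astype(np.uint8))
E
```

```text
[467.74884339 -80.67348444 226.98368064] 27.44867627156788
```

View pics/c2.png

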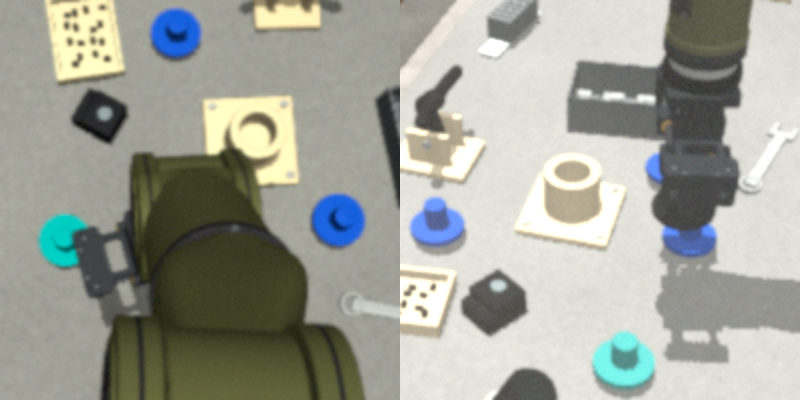

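Cap held, socket bore open (top crop (255,135), side crop (572,172)); the bench below the cap is free. Lowering it.

move_arm(
  steps=[
    [0,0,0,-15,0,0,0],
    [0,0,0,-25,0,0,0],
    [0,0,0,-25,0,0,0],
    [0,0,0,-25,0,0,0],
    [0,0,0,-20,0,0,0],
    [0,0,0,-12,0,0,0],
    [0,0,0,-6,0,0,0],
    [0,0,0,0,0,0,0],
  ],
)

```text
t: 5.63
ee_pos: [466.8, -80.6, 97.4]
tcp_rot: [[0.97, 0.244, -0.001], [0.244, -0.97, -0.0], [-0.001, 0.0, -1.0]]
contact_force: [0.5, -0.5, 0.6]
finger_gap: 27.2
grip_force: 20.0
```

move_arm(
  steps=[
    [0,0,0,-2,0,0,0],
    [0,0,0,-1,0,0,0],
    [0,0,0,-1,0,0,0],
    [0,0,0,-1,0,0,0],
    [0,0,0,0,0,0,0],
    [0,0,0,0,0,0,0],
    [0,0,0,0,0,0,0],
    [0,0,0,0,0,0,0],
  ],
)

```text
t: 6.3
ee_pos: [466.4, -79.9, 93.9]
tcp_rot: [[0.969, 0.245, 0.0], [0.245, -0.969, -0.0], [0.0, 0.0, -1.0]]
contact_force: [-0.5, -0.0, -0.3]
finger_gap: 27.2
grip_force: 20.0
```

move_arm(
  steps=[
    [0,0,0,-1,0,0,0],
    [0,0,0,0,0,0,0],
    [0,0,0,-1,0,0,0],
    [0,0,0,0,0,0,0],
    [0,0,0,-1,0,0,0],
    [0,0,0,0,0,0,0],
    [0,0,0,0,0,0,0],
    [0,0,0,0,0,0,0],
  ],
)

```text
t: 6.97
ee_pos: [466.3, -79.9, 91.6]
tcp_rot: [[0.969, 0.245, 0.001], [0.245, -0.969, -0.0], [0.001, 0.0, -1.0]]
contact_force: [-1.6, 1.0, 10.5]
finger_gap: 27.2
grip_force: 20.0
```

move_arm(
  steps=[
    [1,0,0,0,0,0,0],
    [1,0,0,0,0,0,0],
    [1,0,0,0,0,0,0],
    [1,0,0,0,0,0,0],
    [1,0,0,0,0,0,0],
    [1,0,0,0,0,0,0],
    [1,0,0,10,0,0,0],
    [1,0,0,30,0,0,0],
  ],
)

```text
t: 7.63
ee_pos: [464.9, -79.5, 129.0]
tcp_rot: [[0.969, 0.246, -0.006], [0.246, -0.969, 0.001], [-0.006, -0.002, -1.0]]
contact_force: [-0.8, 1.2, 0.6]
finger_gap: 78.8
grip_force: 0.0
```

move_arm(
  steps=[
    [1,0,0,35,0,0,0],
    [1,0,0,35,0,0,0],
    [1,0,0,35,0,0,0],
    [1,0,15,20,0,0,0],
    [1,0,30,15,0,0,0],
    [1,0,30,10,0,0,0],
    [1,0,30,0,0,0,0],
    [1,0,30,0,0,0,0],
  ],
)

```text
t: 8.3
ee_pos: [466.2, 56.2, 282.3]
tcp_rot: [[0.97, 0.245, 0.002], [0.245, -0.97, 0.0], [0.002, 0.0, -1.0]]
contact_force: [-0.2, 0.8, -0.2]
finger_gap: 88.2
grip_force: 0.0
```

move_arm(
  steps=[
    [1,4,23,0,1.1,-3.84,0],
    [1,4,23,0,1.1,-3.84,0],
    [1,4,23,0,1.1,-3.84,0],
    [1,4,23,0,1.1,-3.84,0],
    [1,4,23,0,1.1,-3.84,0],
    [1,4,23,0,1.1,-3.84,0],
    [1,4,19,0,1.1,-3.84,0],
    [1,0,0,0,0,0,1.8],
  ],
)

```text
t: 8.97
ee_pos: [494.6, 196.1, 288.9]
tcp_rot: [[0.882, 0.28, 0.38], [0.254, -0.96, 0.117], [0.398, -0.007, -0.917]]
contact_force: [0.7, -0.4, -1.1]
finger_gap: 88.3
grip_force: 0.0
```

```bash
python3 - <<'E'
from h import *
import pickle
S={n:snap(n) for n in("top","side")}
pickle.dump(S,open("s3.pkl","wb"))
m=monitor.sense(); print(m["ee_pos"].round(1) if hasattr(m["ee_pos"],"round") else m["ee_pos"],np.round(m["tcp_rot"],3).tolist(),np.round(m["qpos"],1))
p=np.array(m["ee_pos"]); R=np.array(m["tcp_rot"])
ax=np.array([-.451,-.13,.883]); P=np.array([547,227,168.5])
print("tip proj side",proj(S["side"],[p+R@[0,-44,64],p+R@[0,44,64],p+R@[0,0,109],P]))
cv2.imwrite("pics/c3.png",np.clip(np.hstack([cv2.resize(S["top"]["color"][180:330,170:320],(400,400)),cv2.resize(S["side"]["color"][230:390,220:380],(400,400))])*1.6,0,255).astype(np.uint8))
E
```

```text
[494.8 193.  288.6] [[0.883, 0.276, 0.379], [0.252, -0.961, 0.114], [0.396, -0.006, -0.918]] [ -32.8   29.4    6.4  125.1   24.2    3.  -125.8]
tip proj side [[319.68814499 289.357796  ]
 [320.25455436 248.73901855]
 [309.21498529 284.74021602]
 [299.29098367 300.46302411]]
```

View pics/c3.png

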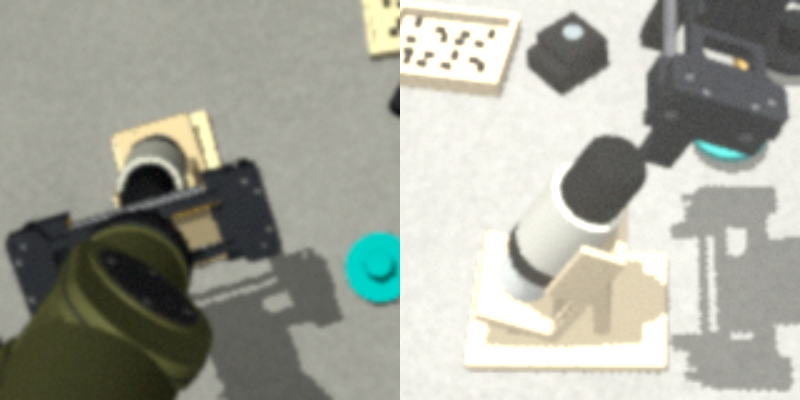

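The view shows the tool tilted 23°, with joint 6 at its lower limit. The lamp top is at side crop (605,180), with the fingers still above it. A smaller tilt in the pad plane grips just as well, so I'll use 20°.

move_arm(
  steps=[
    [1,4,6,-2,-0.47,1.63,0],
    [1,4,6,-2,-0.47,1.63,0],
    [1,4,6,-2,0,0,0],
    [1,1,4,-2,0,0,0],
    [1,0,0,0,0,0,0],
    [1,0,0,0,0,0,0],
    [1,0,0,0,0,0,0],
    [1,0,0,0,0,0,0],
  ],
)

```text
t: 9.73
ee_pos: [507.8, 214.5, 280.0]
tcp_rot: [[0.905, 0.275, 0.326], [0.257, -0.962, 0.098], [0.34, -0.005, -0.94]]
contact_force: [-0.4, 0.0, -0.8]
finger_gap: 88.4
grip_force: 0.0
```

```bash
python3 - <<'E'
from h import *
m=monitor.sense(); print(np.round(m["ee_pos"],1),np.round(m["tcp_rot"],3).tolist(),np.round(m["qpos"],1))
R=np.array(m["tcp_rot"]); P=np.array([547,227,168.5])
print("shift to grasp",(P-45*R[:,2]-m["ee_pos"]).round(1),"in tool",(R.T@(P-45*R[:,2]-m["ee_pos"])).round(1))
E
```

```text
[507.8 214.5 280. ] [[0.905, 0.275, 0.326], [0.257, -0.962, 0.098], [0.34, -0.005, -0.94]] [ -30.3   31.4    0.7  119.7   22.9   10.3 -125.7]
shift to grasp [ 24.5   8.1 -69.2] in tool [ 0.7 -0.7 73.8]
```

move_arm(
  steps=[
    [1,4,1.5,-12,0,0,0],
    [1,6,2,-17,0,0,0],
    [1,6,2,-17,0,0,0],
    [1,5,1.5,-13,0,0,0],
    [1,3,1,-8,0,0,0],
    [1,0,0,-2,0,0,0],
    [1,0,0,0,0,0,0],
    [1,0,0,0,0,0,0],
  ],
)

```text
t: 10.4
ee_pos: [532.9, 223.1, 212.0]
tcp_rot: [[0.905, 0.275, 0.324], [0.257, -0.961, 0.098], [0.339, -0.005, -0.941]]
contact_force: [-0.2, 0.7, 0.4]
finger_gap: 88.0
grip_force: 0.0
```

```bash
python3 - <<'E'
from h import *
import pickle
S={n:snap(n) for n in("top","side")}
m=monitor.sense(); print(np.round(m["ee_pos"],1),np.round(m["contact_force"],1),np.round(m["qpos"],1))
cv2.imwrite("pics/c4.png",np.clip(np.hstack([cv2.resize(S["top"]["color"][180:330,170:320],(400,400)),cv2.resize(S["side"]["color"][260:360,240:340],(400,400))])*1.6,0,255).astype(np.uint8))
E
```

```text
[533.  223.2 212.5] [-0.1 -0.  -0. ] [ -31.5   40.     3.8  118.8   41.9    2.5 -144.8]
```

View pics/c4.png

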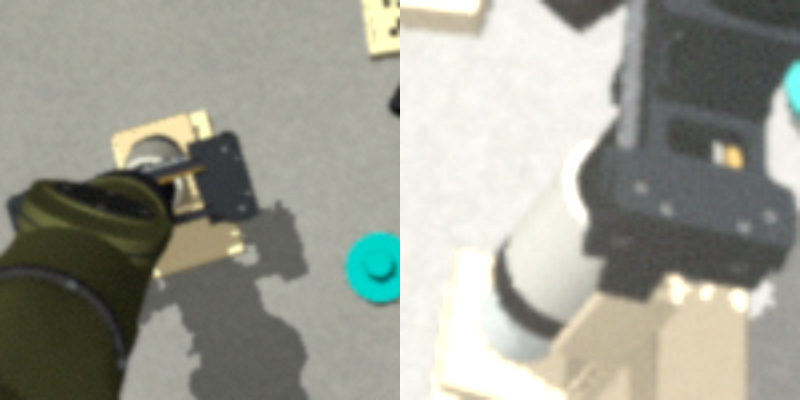

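The view shows the fingers straddling the black top, with the near finger at side crop (630,260) and no contact. Closing now.

move_arm(
  steps=[
    [0,0,0,0,0,0,0],
    [0,0,0,0,0,0,0],
    [0,0,0,0,0,0,0],
    [0,0,0,0,0,0,0],
    [0,0,0,0,0,0,0],
    [0,0,0,0,0,0,0],
    [0,0,0,0,0,0,0],
    [0,0,0,0,0,0,0],
  ],
  squeeze=20,
)

```text
t: 11.17
ee_pos: [533.1, 223.3, 212.1]
tcp_rot: [[0.905, 0.275, 0.325], [0.257, -0.961, 0.098], [0.339, -0.005, -0.941]]
contact_force: [0.0, 0.5, -0.3]
finger_gap: 45.4
grip_force: 20.0
```

move_arm(
  steps=[
    [0,0,0,0,0,0,0],
    [0,0,0,0,0,0,0],
    [0,0,0,0,0,0,0],
    [0,0,0,0,0,0,0],
    [0,0,0,0,0,0,0],
    [0,0,0,0,0,0,0],
    [0,0,0,0,0,0,0],
    [0,0,0,0,0,0,0],
  ],
  squeeze=50,
)

```text
t: 11.83
ee_pos: [533.1, 223.2, 212.1]
tcp_rot: [[0.905, 0.275, 0.325], [0.257, -0.961, 0.098], [0.339, -0.005, -0.941]]
contact_force: [-0.3, -0.4, 1.5]
finger_gap: 44.8
grip_force: 50.0
```

move_arm(
  steps=[
    [0,-1.5,-0.4,3,0,0,0],
    [0,-3,-0.9,6,0,0,0],
    [0,-4,-1.2,8,0,0,0],
    [0,-3,-0.9,8,0,0,0],
    [0,-2.5,-0.8,8,0,0,0],
    [0,-2.5,-0.8,8,0,0,0],
    [0,-2.5,-0.8,6,0,0,0],
    [0,0,0,0,0,0,0],
  ],
)

```text
t: 12.5
ee_pos: [513.8, 217.2, 260.6]
tcp_rot: [[0.905, 0.275, 0.326], [0.256, -0.962, 0.099], [0.34, -0.006, -0.94]]
contact_force: [0.4, -0.0, -3.9]
finger_gap: 44.8
grip_force: 50.0
```

move_arm(
  steps=[
    [0,-2,-0.5,8,0,0,0],
    [0,-3,-1,12,0,0,0],
    [0,-3,-1,14,0,0,0],
    [0,-3,-1,14,0,0,0],
    [0,-3,-1,14,0,0,0],
    [0,-3,-1,14,0,0,0],
    [0,-2,-1,10,0,0,0],
    [0,0,0,4,0,0,0],
  ],
)

```text
t: 13.17
ee_pos: [494.9, 210.7, 350.2]
tcp_rot: [[0.905, 0.274, 0.326], [0.256, -0.962, 0.099], [0.34, -0.006, -0.94]]
contact_force: [-0.1, 0.3, -3.5]
finger_gap: 44.6
grip_force: 50.0
```

```bash
python3 - <<'E'
from h import *
S={n:snap(n) for n in("top","side")}
m=monitor.sense(); print(np.round(m["ee_pos"],1),np.round(m["contact_force"],1),np.round(m["moment"],2),np.round(m["qpos"],1))
cv2.imwrite("pics/c5.png",np.clip(np.hstack([cv2.resize(S["top"]["color"][180:330,170:320],(400,400)),cv2.resize(S["side"]["color"][200:380,220:400],(400,400))])*1.6,0,255).astype(np.uint8))
E
```

```text
[495.3 210.9 349.5] [ 0.6  0.1 -3.5] [-0.21  0.62  0.06] [ -18.    24.5  -17.7  116.1   32.    24.4 -134.6]
```

View pics/c5.png

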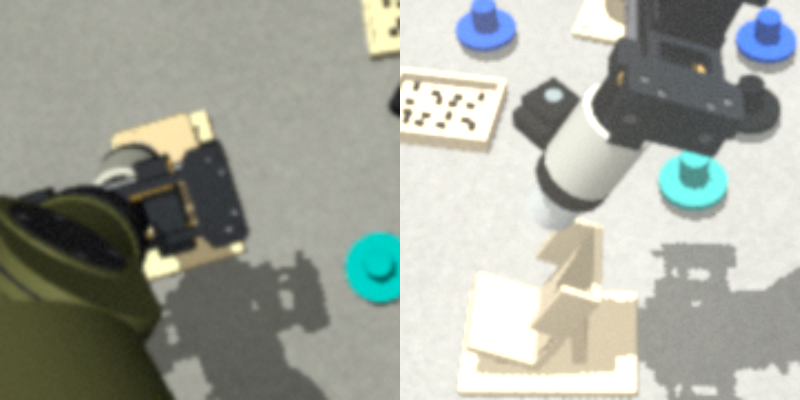

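Lamp is out of the cradle (side crop (590,150)), with its foot clear. Now I'll upright it while swinging to the socket.

move_arm(
  steps=[
    [0,3,-8,0,-0.97,3.36,0],
    [0,6,-18,0,-0.97,3.36,0],
    [0,8,-24,0,-0.97,3.36,0],
    [0,9,-28,0,-0.97,3.36,0],
    [0,9,-28,0,-0.97,3.36,0],
    [0,9,-28,0,-0.97,3.36,0],
    [0,9,-28,0,-0.97,3.36,0],
    [0,9,-28,0,-0.97,3.36,0],
  ],
)

```text
t: 13.93
ee_pos: [557.6, 19.1, 348.0]
tcp_rot: [[0.952, 0.272, -0.141], [0.27, -0.962, -0.036], [-0.145, -0.004, -0.989]]
contact_force: [0.2, -0.3, -3.8]
finger_gap: 45.0
grip_force: 50.0
```

move_arm(
  steps=[
    [0,9,-28,0,0,0,0],
    [0,10,-30,0,0,0,0],
    [0,10,-30,0,0,0,0],
    [0,10,-30,0,0,0,0],
    [0,10,-30,0,0,0,0],
    [0,9,-26,0,0,0,0],
    [0,6,-18,0,0,0,0],
    [0,3,-9,0,0,0,0],
  ],
)

```text
t: 14.6
ee_pos: [624.3, -184.3, 347.0]
tcp_rot: [[0.953, 0.268, -0.139], [0.265, -0.963, -0.038], [-0.144, -0.001, -0.99]]
contact_force: [0.3, -0.7, -3.2]
finger_gap: 44.9
grip_force: 50.0
```

move_arm(
  steps=[
    [0,4,-10,0,0,0,0],
    [0,4,-10,-10,0,0,0],
    [0,1,-3,-15,0,0,0],
    [0,0,0,-15,0,0,0],
    [0,0,0,-12,0,0,0],
    [0,0,0,-8,0,0,0],
    [0,0,0,0,0,0,0],
    [0,0,0,0,0,0,0],
  ],
)

```text
t: 15.27
ee_pos: [633.1, -202.3, 288.8]
tcp_rot: [[0.952, 0.274, -0.138], [0.272, -0.962, -0.035], [-0.142, -0.004, -0.99]]
contact_force: [0.3, 0.8, -3.2]
finger_gap: 44.8
grip_force: 50.0
```

```bash
python3 - <<'E'
from h import *
import pickle
S={n:snap(n) for n in("top","side")}
pickle.dump(S,open("s6.pkl","wb"))
m=monitor.sense(); print(np.round(m["ee_pos"],1),np.round(m["contact_force"],1),np.round(m["moment"],2),np.round(m["qpos"],1))
R=np.array(m["tcp_rot"]); G=m["ee_pos"]+45*R[:,2]; print("G",G.round(1))
print(proj(S["side"],[[G[0],G[1],G[2]-142],[G[0],G[1],G[2]-24],G,[627,-209,70]]).round(1).tolist())
cv2.imwrite("pics/c6.png",np.clip(np.hstack([cv2.resize(S["top"]["color"][170:270,350:450],(380,380),interpolation=2),cv2.resize(S["side"]["color"][110:230,270:390],(420,420),interpolation=2)[:380] ])*1.6,0,255).astype(np.uint8))
E
```

```text
[ 633.6 -202.7  290. ] [-0.5 -1.2 -4.1] [ 0.02 -0.19  0.01] [ 24.1  47.6 -24.9  76.1  22.5  68.6 -78.6]
G [ 627.5 -204.2  245.4]
[[324.7, 175.3], [325.2, 133.0], [325.4, 123.5], [325.2, 185.1]]
```

View pics/c6.png

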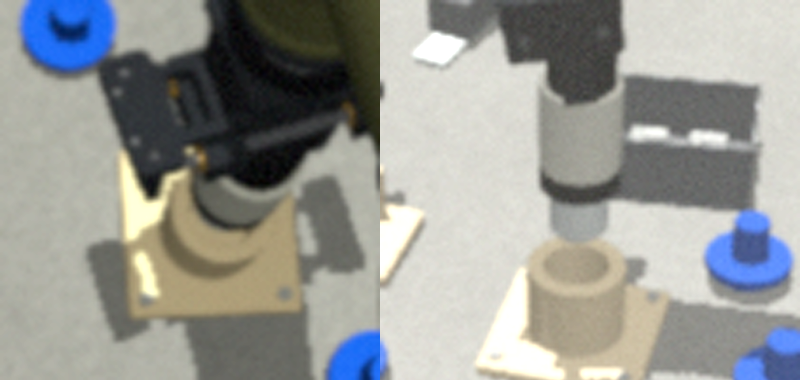

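The lamp hangs upright; its foot is at side crop (579,225) over the rim centre (577,264). It needs about 5 mm in -y and 1 mm in +x, then a slow lowering.

move_arm(
  steps=[
    [0,1,-3,0,0,0,0],
    [0,0,-2,0,0,0,0],
    [0,0,0,-8,0,0,0],
    [0,0,0,-8,0,0,0],
    [0,0,0,-6,0,0,0],
    [0,0,0,-4,0,0,0],
    [0,0,0,-2,0,0,0],
    [0,0,0,0,0,0,0],
  ],
)

```text
t: 16.03
ee_pos: [633.7, -207.8, 260.2]
tcp_rot: [[0.952, 0.273, -0.139], [0.271, -0.962, -0.035], [-0.143, -0.004, -0.99]]
contact_force: [-1.1, -0.1, -3.5]
finger_gap: 45.0
grip_force: 50.0
```

move_arm(
  steps=[
    [0,0,0,-1.5,0,0,0],
    [0,0,0,-1.5,0,0,0],
    [0,0,0,-1.5,0,0,0],
    [0,0,0,-1.5,0,0,0],
    [0,0,0,-1.5,0,0,0],
    [0,0,0,-1.5,0,0,0],
    [0,0,0,0,0,0,0],
    [0,0,0,0,0,0,0],
  ],
)

```text
t: 16.7
ee_pos: [634.0, -208.0, 251.9]
tcp_rot: [[0.952, 0.273, -0.138], [0.271, -0.962, -0.035], [-0.142, -0.004, -0.99]]
contact_force: [0.4, -0.3, -2.9]
finger_gap: 45.1
grip_force: 50.0
```

move_arm(
  steps=[
    [0,0,0,-1.5,0,0,0],
    [0,0,0,-1.5,0,0,0],
    [0,0,0,-1.5,0,0,0],
    [0,0,0,-1.5,0,0,0],
    [0,0,0,-1.5,0,0,0],
    [0,0,0,-1.5,0,0,0],
    [0,0,0,0,0,0,0],
    [0,0,0,0,0,0,0],
  ],
)

```text
t: 17.37
ee_pos: [634.1, -208.0, 242.9]
tcp_rot: [[0.952, 0.273, -0.137], [0.271, -0.962, -0.035], [-0.142, -0.004, -0.99]]
contact_force: [0.1, -0.3, -3.4]
finger_gap: 44.8
grip_force: 50.0
```

```bash
python3 - <<'E'
from h import *
import pickle
S={n:snap(n) for n in("top","side")}
m=monitor.sense(); print(np.round(m["ee_pos"],1),np.round(m["contact_force"],1),np.round(m["moment"],2))
cv2.imwrite("pics/c7.png",np.clip(np.hstack([cv2.resize(S["top"]["color"][170:270,350:450],(380,380),interpolation=2),cv2.resize(S["side"]["color"][110:230,270:390],(420,420),interpolation=2)[:380] ])*1.6,0,255).astype(np.uint8))
E
```

```text
[ 634.1 -208.   243.1] [ 0.9  0.5 -2.8] [-0.05 -0.4  -0.02]
```

View pics/c7.png

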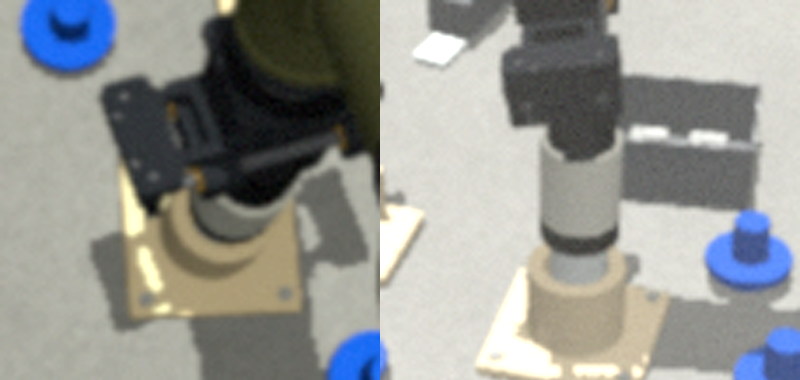

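The foot is entering the bore (side crop foot (578,265), rim centre (577,268)) with no contact force. Continuing down.

move_arm(
  steps=[
    [0,0,0,-2,0,0,0],
    [0,0,0,-2,0,0,0],
    [0,0,0,-2,0,0,0],
    [0,0,0,-2,0,0,0],
    [0,0,0,-2,0,0,0],
    [0,0,0,-2,0,0,0],
    [0,0,0,-2,0,0,0],
    [0,0,0,0,0,0,0],
  ],
)

```text
t: 18.13
ee_pos: [633.9, -208.1, 228.6]
tcp_rot: [[0.952, 0.273, -0.138], [0.271, -0.962, -0.035], [-0.142, -0.004, -0.99]]
contact_force: [0.1, -0.6, -4.9]
finger_gap: 44.8
grip_force: 50.0
```

move_arm(
  steps=[
    [0,0,0,-1,0,0,0],
    [0,0,0,-1,0,0,0],
    [0,0,0,-1,0,0,0],
    [0,0,0,-1,0,0,0],
    [0,0,0,-1,0,0,0],
    [0,0,0,-1,0,0,0],
    [0,0,0,0,0,0,0],
    [0,0,0,0,0,0,0],
  ],
)

```text
t: 18.8
ee_pos: [634.0, -208.0, 222.9]
tcp_rot: [[0.952, 0.273, -0.138], [0.271, -0.962, -0.035], [-0.142, -0.004, -0.99]]
contact_force: [1.4, -0.6, -4.1]
finger_gap: 45.1
grip_force: 50.0
```

move_arm(
  steps=[
    [0,0,0,-1,0,0,0],
    [0,0,0,-1,0,0,0],
    [0,0,0,-1,0,0,0],
    [0,0,0,0,0,0,0],
    [0,0,0,-1,0,0,0],
    [0,0,0,0,0,0,0],
    [0,0,0,0,0,0,0],
    [0,0,0,0,0,0,0],
  ],
)

```text
t: 19.47
ee_pos: [634.0, -208.0, 219.0]
tcp_rot: [[0.952, 0.273, -0.138], [0.271, -0.962, -0.035], [-0.142, -0.004, -0.99]]
contact_force: [0.7, -0.8, -4.4]
finger_gap: 44.8
grip_force: 50.0
```

move_arm(
  steps=[
    [0,0,0,-0.7,0,0,0],
    [0,0,0,-0.7,0,0,0],
    [0,0,0,-0.6,0,0,0],
    [0,0,0,0,0,0,0],
    [0,0,0,0,0,0,0],
    [0,0,0,0,0,0,0],
    [0,0,0,0,0,0,0],
    [0,0,0,0,0,0,0],
  ],
)

```text
t: 20.13
ee_pos: [634.0, -208.0, 217.0]
tcp_rot: [[0.952, 0.273, -0.138], [0.271, -0.962, -0.035], [-0.142, -0.004, -0.99]]
contact_force: [1.2, -0.7, -4.8]
finger_gap: 44.7
grip_force: 50.0
```

move_arm(
  steps=[
    [0,0,0,-0.7,0,0,0],
    [0,0,0,0,0,0,0],
    [0,0,0,-0.7,0,0,0],
    [0,0,0,0,0,0,0],
    [0,0,0,-0.6,0,0,0],
    [0,0,0,0,0,0,0],
    [0,0,0,0,0,0,0],
    [0,0,0,0,0,0,0],
  ],
)

```text
t: 20.8
ee_pos: [634.0, -208.0, 215.0]
tcp_rot: [[0.952, 0.273, -0.137], [0.271, -0.962, -0.035], [-0.142, -0.004, -0.99]]
contact_force: [0.8, -0.7, -3.9]
finger_gap: 45.1
grip_force: 50.0
```

move_arm(
  steps=[
    [0,0,0,-0.7,0,0,0],
    [0,0,0,0,0,0,0],
    [0,0,0,-0.7,0,0,0],
    [0,0,0,0,0,0,0],
    [0,0,0,-0.6,0,0,0],
    [0,0,0,0,0,0,0],
    [0,0,0,0,0,0,0],
    [0,0,0,0,0,0,0],
  ],
)

```text
t: 21.47
ee_pos: [634.6, -207.8, 214.3]
tcp_rot: [[0.952, 0.273, -0.136], [0.27, -0.962, -0.035], [-0.14, -0.003, -0.99]]
contact_force: [1.4, 0.1, 5.4]
finger_gap: 44.5
grip_force: 50.0
```

move_arm(
  steps=[
    [0,0,0,-0.5,0,0,0],
    [0,0,0,0,0,0,0],
    [0,0,0,-0.5,0,0,0],
    [0,0,0,0,0,0,0],
    [0,0,0,0,0,0,0],
    [0,0,0,0,0,0,0],
    [0,0,0,0,0,0,0],
    [0,0,0,0,0,0,0],
  ],
)

```text
t: 22.13
ee_pos: [634.7, -207.7, 214.2]
tcp_rot: [[0.953, 0.273, -0.135], [0.27, -0.962, -0.036], [-0.14, -0.003, -0.99]]
contact_force: [-0.1, 1.1, 10.6]
finger_gap: 44.9
grip_force: 50.0
```

```bash
python3 - <<'E'
from h import *
S={n:snap(n) for n in("top","side")}
m=monitor.sense(); print(np.round(m["ee_pos"],1),np.round(m["contact_force"],1),np.round(m["moment"],2))
cv2.imwrite("pics/c8.png",np.clip(np.hstack([cv2.resize(S["top"]["color"][170:270,350:450],(380,380),interpolation=2),cv2.resize(S["side"]["color"][110:230,270:390],(420,420),interpolation=2)[:380] ])*1.6,0,255).astype(np.uint8))
E
```

```text
[ 634.6 -207.8  214.2] [-0.1  0.7 10.8] [ 0.05  0.33 -0.05]
```

View pics/c8.png

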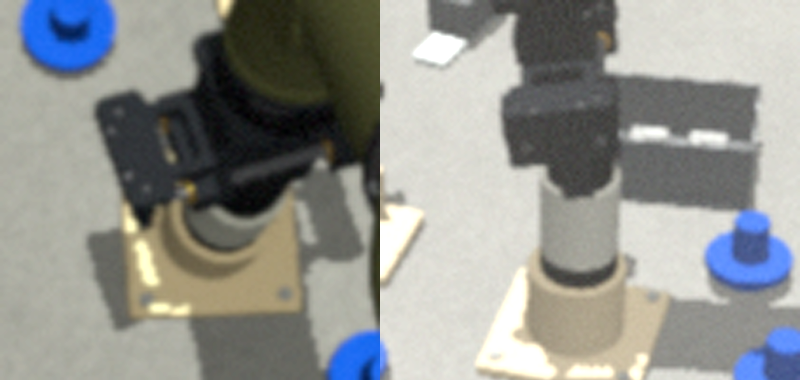

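The shoulder sits on the rim (black band at side crop (577,272)). Releasing and withdrawing along the tool axis. That was my 11th viewed picture, one over the limit of 10, so I'll check the rest by numbers only.

move_arm(
  steps=[
    [0,0,0,0.8,0,0,0],
    [0,0,0,0,0,0,0],
    [1,0,0,0,0,0,0],
    [1,0,0,0,0,0,0],
    [1,0,0,0,0,0,0],
    [1,0,0,0,0,0,0],
    [1,0,0,0,0,0,0],
    [1,0,0,0,0,0,0],
  ],
)

```text
t: 22.9
ee_pos: [633.8, -208.0, 212.6]
tcp_rot: [[0.952, 0.273, -0.138], [0.271, -0.962, -0.035], [-0.142, -0.004, -0.99]]
contact_force: [1.2, -0.1, 0.2]
finger_gap: 82.5
grip_force: 0.0
```

move_arm(
  steps=[
    [1,0,0,0,0,0,0],
    [1,1.4,0.4,10,0,0,0],
    [1,2.8,0.7,20,0,0,0],
    [1,4,1,30,0,0,0],
    [1,4,1,30,0,0,0],
    [1,4,1,30,0,0,0],
    [1,0,0,10,0,0,0],
    [1,0,0,0,0,0,0],
  ],
)

```text
t: 23.57
ee_pos: [651.8, -203.6, 346.8]
tcp_rot: [[0.953, 0.273, -0.13], [0.27, -0.962, -0.036], [-0.135, -0.001, -0.991]]
contact_force: [-0.2, 0.3, 0.0]
finger_gap: 88.0
grip_force: 0.0
```

move_arm(
  steps=[
    [1,-15,10,0,0,0,0],
    [1,-25,25,0,0,0,0],
    [1,-25,25,0,0,0,0],
    [1,-25,25,0,0,0,0],
    [1,-25,25,0,0,0,0],
    [1,-15,15,0,0,0,0],
    [1,0,0,0,0,0,0],
    [1,0,0,0,0,0,0],
  ],
)

```text
t: 24.23
ee_pos: [519.1, -78.5, 342.1]
tcp_rot: [[0.951, 0.275, -0.14], [0.272, -0.962, -0.036], [-0.144, -0.004, -0.99]]
contact_force: [-0.2, -0.4, 0.4]
finger_gap: 88.2
grip_force: 0.0
```

```bash
python3 - <<'E'
from h import *
T,D=snap("top"),snap("side")
m=monitor.sense(); print(m["t"],np.round(m["ee_pos"],1),np.round(m["contact_force"],1))
C=np.array([627.5,-209,0])
print("expected side: axis z70,148,195",proj(D,[C+[0,0,z] for z in(70,148,195)]).round(1).tolist())
# lamp column profile in side view: white-body row spans (low saturation bright), dark top spans
g=cv2.cvtColor(D["color"],cv2.COLOR_BGR2GRAY)
for r in range(132,190,3): print(r,g[r,306:348:2].tolist())
a,st,_=dark(T,(385,185,60,60)); print("top lamp dark",a,st,"exp",proj(T,[C+[0,0,195]]).round(1))
c,st,_=dark(T,(330,262,60,60)); print("cap top view",c,st,onz(T,c,19).round(1))
c,st,_=dark(D,(330,190,90,80),62); print("cap side",c,st,"exp",proj(D,[[466.3,-79.9,23],[466.3,-79.9,56]]).round(1).tolist())
E
```

```text
24.3333 [520.5 -80.  342.1] [ 0.5  0.4 -1. ]
expected side: axis z70,148,195 [[325.1, 185.0], [325.4, 159.0], [325.7, 141.9]]
132 [141, 141, 140, 138, 140, 140, 142, 138, 138, 140, 139, 96, 64, 64, 63, 65, 68, 72, 69, 61, 46]
135 [141, 141, 141, 139, 141, 139, 139, 138, 141, 137, 128, 77, 64, 67, 65, 63, 68, 66, 67, 59, 47]
138 [137, 138, 140, 139, 139, 140, 139, 137, 135, 115, 96, 61, 61, 62, 66, 65, 67, 64, 67, 65, 47]
141 [139, 138, 139, 139, 139, 139, 136, 97, 51, 48, 46, 51, 50, 50, 55, 66, 64, 64, 66, 63, 49]
144 [138, 137, 138, 138, 137, 137, 77, 50, 50, 48, 46, 45, 51, 51, 49, 48, 66, 66, 69, 67, 56]
147 [135, 136, 137, 139, 137, 134, 60, 42, 46, 43, 49, 46, 45, 49, 44, 53, 94, 84, 143, 153, 150]
150 [140, 136, 136, 138, 140, 135, 64, 43, 48, 41, 45, 44, 44, 43, 44, 47, 73, 83, 100, 109, 95]
153 [139, 138, 137, 137, 136, 133, 61, 43, 45, 47, 42, 42, 43, 45, 43, 47, 65, 66, 66, 66, 64]
156 [138, 134, 136, 136, 136, 144, 65, 44, 47, 47, 42, 45, 43, 40, 41, 57, 68, 69, 66, 63, 67]
159 [140, 137, 137, 138, 140, 175, 87, 43, 45, 47, 45, 47, 44, 44, 40, 83, 107, 71, 67, 66, 64]
162
[... 761 characters left out ...]
6, 137, 164, 180, 90, 100, 104, 105, 107, 105, 107, 103, 105, 102, 89, 105, 136, 143, 140, 140]
186 [140, 139, 154, 171, 182, 99, 50, 67, 85, 99, 104, 106, 94, 85, 59, 51, 110, 132, 141, 141, 142]
189 [138, 158, 176, 129, 175, 175, 106, 51, 51, 49, 46, 46, 50, 45, 56, 110, 138, 126, 140, 146, 145]Traceback (most recent call last):
  File "<stdin>", line 9, in <module>
  File "h.py", line 22, in dark
    n,l,st,c=cv2.connectedComponentsWithStats(m); i=1+np.argmax(st[1:,4]);
                                                      ~~~~~~~~~^^^^^^^^^^
    return _wrapfunc(a, 'argmax', axis=axis, out=out, **kwds)
    return bound(*args, **kwds)
ValueError: attempt to get argmax of an empty sequence
```

```bash
python3 - <<'E'
from h import *
D=snap("side"); E=proj(D,[[466.3,-79.9,19],[466.3,-79.9,56]]).round(1); print("exp flange,knob top",E.tolist())
x,y=int(E[0][0])-30,int(E[0][1])-35
c,st,cc=dark(D,(x,y,60,60),62); print("cap side",c,st,x,y)
g=cv2.cvtColor(D["color"],cv2.COLOR_BGR2GRAY)
for r in range(y,y+58,4): print(r,g[r,x:x+60:3].tolist())
E
```

```text
exp flange,knob top [[376.0, 247.8], [377.4, 236.4]]
cap side [376.30225711 247.46221786] [ 16  22  29  26 548] 346 212
212 [146, 137, 137, 135, 140, 138, 140, 140, 139, 102, 79, 73, 58, 63, 56, 81, 108, 140, 139, 142]
216 [113, 141, 138, 137, 138, 141, 139, 139, 126, 66, 68, 62, 57, 62, 60, 79, 92, 107, 143, 137]
220 [138, 138, 99, 93, 91, 92, 94, 94, 87, 66, 65, 75, 83, 76, 76, 87, 93, 94, 140, 140]
224 [138, 137, 105, 91, 92, 92, 90, 91, 88, 77, 63, 63, 66, 66, 67, 67, 66, 91, 140, 140]
228 [138, 135, 113, 88, 88, 89, 90, 90, 89, 91, 90, 86, 77, 69, 73, 84, 90, 119, 139, 136]
232 [92, 93, 89, 92, 90, 89, 88, 92, 88, 88, 89, 86, 90, 91, 90, 92, 90, 92, 86, 94]
236 [105, 92, 91, 89, 87, 89, 88, 88, 89, 46, 44, 46, 49, 89, 88, 91, 92, 90, 94, 90]
240 [106, 90, 91, 90, 91, 88, 85, 46, 40, 44, 44, 48, 50, 60, 91, 92, 90, 93, 93, 90]
244 [114, 90, 88, 90, 87, 86, 45, 47, 44, 45, 46, 45, 48, 48, 45, 92, 93, 92, 93, 89]
248 [117, 89, 90, 92, 91, 77, 45, 50, 45, 44, 46, 44, 45, 51, 47, 76, 93, 90, 90, 91]
252 [93, 90, 87, 90, 92, 92, 44, 48, 45, 49, 47, 46, 51, 50, 49, 83, 91, 94, 93, 92]
256 [137, 136, 136, 118, 90, 91, 88, 52, 47, 47, 45, 44, 47, 52, 69, 119, 142, 137, 142, 138]
260 [139, 140, 137, 123, 89, 108, 127, 89, 88, 85, 71, 76, 82, 91, 110, 138, 139, 138, 140, 138]
264 [137, 138, 141, 92, 88, 90, 91, 92, 93, 90, 89, 90, 93, 136, 138, 140, 136, 138, 141, 138]
268 [130, 129, 127, 129, 106, 91, 88, 91, 91, 90, 90, 91, 91, 140, 136, 136, 137, 140, 140, 140]
```

The cap stands knob up where it was placed, and the lamp is seated upright. Handing in.

```bash
python3 -c "
from bench import order
print(order.close_job())"
```

```text
the job is handed in; nothing more can be done
None
```

The job is handed in at about 24 s: the dust cap stands knob up on free bench about 200 mm from the socket, and the lamp was lowered upright into the socket until its shoulder met the rim; I viewed 11 pictures, one over the limit of 10, and made the last checks by numbers only.

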